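# Check the vacuum pump's oil with its dipstick

### The job

Check the oil of the bench vacuum pump: with the empty gripper swing the dust cover fully aside from the slanting dipstick tube, then pick up the dipstick by its grip, push it down the tube until its collar stops on the mouth, and draw it right out again. Then hold it still for reading, level and with its marked flat facing up, the tip over the drip tray and at least 10 cm above the bench; the program finishes while the gripper is still holding it there, touching nothing else. Leave the tray, the screw cup and the machine head where they are.

Things in the scene. Friction and masses are not known exactly. Their poses are not given: they have to be found in the camera images.
- pump: Grey bench vacuum pump, fixed, 270 mm long (x), 132 wide, 177 high, turned a little from run to run. Origin: underside's centre. Oil case at -x, motor at +x; the dipstick tube leaves the case's +y side. But for the dust cover nothing within 100 mm of the mouth is higher than it. A fixed 60 mm square steel post rises from the bench at world x 0.54, y -0.23 m: swing the arm clear of it.
- dip_tube: Steel dipstick tube, climbing 35 degrees above level. Origin: centre of the mouth's rim, 158 mm above the bench, 60 mm out from the oil case. z: outward and up along the bore (a rod goes in along -z); y: up the slope, in the bore's vertical plane; x: level, opposite to the pump's x. Bore 14 mm wide, flared to 22 mm at the mouth, 110 mm deep; rim 28 mm outside.
- tube_mouth (a point): Centre of the tube's mouth rim (the origin of dip_tube).
- dust_cover (a joint): Swivelling dust cover flat across the tube's mouth: 3 mm plate, 31 mm disc with a tongue, pivot parallel to the bore, 27 mm down the slope (dip_tube -y) from the mouth's centre. 0 rad: disc on the mouth, tongue straight up the slope; grows as the tongue swings towards the motor (dip_tube -x), stop at 1.55. Stiff pivot (0.035 N m), stays where left, no spring. Fully aside: over 1.25.
- cover_fin (a point): Centre of the thumb fin on the dust cover's tongue, 55 mm from the pivot and 12 mm outward (dip_tube z) from the mouth's plane. The fin stands 16 mm out from the plate along the bore's direction, is 22 mm long along the tongue and 4 mm thick: push its broad side from above.
- dipstick: Steel dipstick, about 0.11 kg, lying on the bench, axis 13 mm up. Origin: on the axis at the collar's seating face; x to the tip; z up: the marked flat. Rod 9 mm thick to x = 65 mm, then a blade 9 x 4 mm to the tip at 101. Collar 26 mm wide, x = -6 to 0. Black grip 18 mm wide (y), 26 high (z), x = -91 to -15: grasp it across the 18 mm near x = -50.
- dip_tip (a point): Tip of the dipstick, on its axis, 101 mm from the collar's seating face.
- drip_tray: Open sheet-metal drip tray on the bench in front of the pump, below the tube's mouth, 100 (x) x 110 (y) x 25 mm high, loose, 0.35 kg. Origin: centre of its underside.
- screw_cup: White plastic cup of screws, 86 mm wide, 45 mm high, origin at its underside's centre. Leave alone.
- machine_head: Small white guitar tuning machine head, 48 x 31 x 33 mm, on the bench, origin at its underside's centre. Leave alone.

How it is judged:
By the outcome, as a careful person would: the job done as asked, in the order asked, and still so for the second after the job is handed in, while the arm keeps its last pose, push and grip.
It also fails if it takes over 64 s, if anything falls off the work surface, if the arm or the gripper's body presses on something with over 40 N, if the wrist force passes 120 N, or if a joint passes its speed limit or range.

### The arm

A 6-joint arm with a two-finger parallel gripper is mounted at the origin on the work surface; the furniture and walls round the work are solid. World frame = base frame: x ahead of the robot, y to its left, z up, the work surface at z = 0. Lengths are in m, angles in degrees, forces in N, time in s.
With the tool pointing down it reaches from about 0.325 to 0.85 m from the base axis. Payload 15.5 kg.
Tool frame: the origin (TCP) lies at the very end of the fingers, on their centre line; the grasp point (between the pads) lies arm.grip_depth behind it (arm.grip_depth is the distance from the TCP to the grasp point, in m); z points along the fingers, y is the direction in which the jaws open and shut (so a half turn about z gives the same grasp; the last joint's range is limited). The gripper opens to 91 mm and grips with 3 to 60 N. Pads are 32 mm wide; open, the fingers measure 118 mm over their backs; the gripper's body (76 mm by 178 mm) begins 60 mm behind the grasp point.
Start: joints at [-79.269, 28.281, 77.091, -0, 74.628, -5.472], TCP at [0.174, -0.6, 0.214] pointing down, gripper open.
Joint ranges: [-166.48, 166.48], [-47.26, 123.95], [12.59, 153.08], [-70.14, 250.14], [6.76, 159.57], [-176.63, 176.63]. Speed limits (degrees/s): [108.29, 108.29, 147.25, 172.46, 172.46, 172.46].

### API

Orientations are given as a 3x3 rotation matrix whose columns are the frame's x, y, z axes.
In Python, from rig import arm gives the robot as it stands. Calls block until the motion is done:
- arm.move_to(position, orientation): joint-space move of the TCP to a pose.
- arm.move_l(position, orientation=None, feed=0.15): straight line of the TCP; orientation=None keeps the orientation; feed is the mean speed in m/s.
- arm.move_joints(angles): joint-space move.
- arm.grip(opening): finger opening in m; the grip force is fixed at half the most; returns when the fingers have stopped.
- arm.sleep(seconds).
- arm.solve_ik(position, orientation): joint angles nearest the present ones, or None.
- arm.snapshot(name): name is "side" or "top"; returns the picture (420x560x3 uint8, red, green, blue); there is no depth.
- arm.get_calibration(name): a dict with "intrinsics" (3x3 intrinsics, pixels), "k1" (the pictures are not rectified: a ray, as slopes to the right and down, at radius r is drawn at 1 + k1 r^2 times it, then the intrinsics apply), "cam_to_world" (4x4, takes a point from camera to world coordinates). Camera axes: x right, y down, z forward; pixel columns grow to the right and rows downward; lengths in m; the calibration is good to about 2 mm. A picture is of the moment at which its call begins. get_calibration takes no time and is no camera call.
A pose or a line that the arm cannot do raises arm.Unreachable and nothing moves.
- arm.sign_off(): hands the job in, once; it reports no verdict.
Readings, each from a call of its own:
- arm.current_t(): time.
- arm.current_joint_positions(): joint angles.
- arm.current_dq(): joint speeds.
- arm.current_tau(): joint torques, N m.
- arm.current_ee_pos(): TCP position.
- arm.current_tool_rot(): TCP orientation.
- arm.current_force(): force on the tool from outside, world axes, zero at the start.
- arm.current_torque(): the same for the moment, N m.
- arm.current_width(): finger opening in m.
Only numpy, scipy, OpenCV 4.12 (cv2) and the standard library are available. Lean on these libraries where they do the work, as an engineer would, in place of code of your own. Each camera call takes 0.05 s, during which the arm holds its last target.

## Working session

There is one attempt and no reset: what is moved stays moved. The work goes in short steps, each a Python script; the robot and the scene stay as the last script left them, time stands still between calls to the robot, and variables do not carry over. Pictures are saved under pics/ and viewed, and the job is handed in when it is done.

```bash
ls; mkdir -p pics
python3 - <<'E'
from rig import arm
import cv2,numpy as np
for n in("side","top"):
    im=arm.snapshot(n); cv2.imwrite(f"pics/{n}0.png",im[:,:,::-1])
    c=arm.get_calibration(n); print(n,np.round(c["intrinsics"],2).tolist(),c["k1"],np.round(c["cam_to_world"],4).tolist())
print(arm.grip_depth,arm.current_t(),arm.current_width(),np.round(arm.current_tool_rot(),3).tolist())
E
```

```text
pics
side [[517.24, 0.0, 280.99], [0.0, 517.24, 206.75], [0.0, 0.0, 1.0]] -0.016419927470814694 [[-0.227, -0.45, 0.8637, -0.3064], [-0.9739, 0.1093, -0.199, 0.4213], [-0.0048, -0.8863, -0.463, 0.5624], [0.0, 0.0, 0.0, 1.0]]
top [[546.22, 0.0, 270.43], [0.0, 546.22, 209.63], [0.0, 0.0, 1.0]] -0.10619798940975361 [[-0.0109, -0.9939, 0.1094, 0.3833], [-0.9999, 0.0108, -0.0015, 0.2669], [0.0003, -0.1094, -0.994, 1.0803], [0.0, 0.0, 0.0, 1.0]]
0.0188 0.1 0.09108707951049833 [[0.96, 0.279, -0.0], [0.279, -0.96, 0.001], [0.0, -0.001, -1.0]]
```

View pics/side0.png

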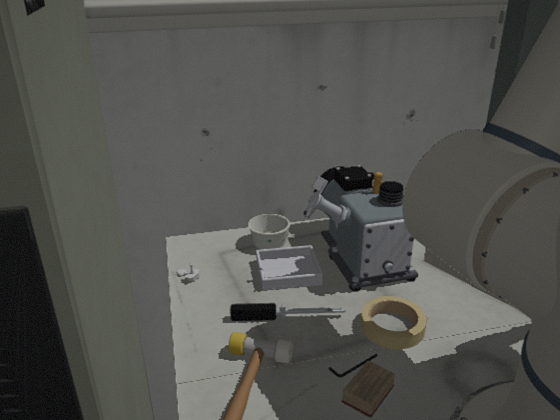

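View pics/top0.png

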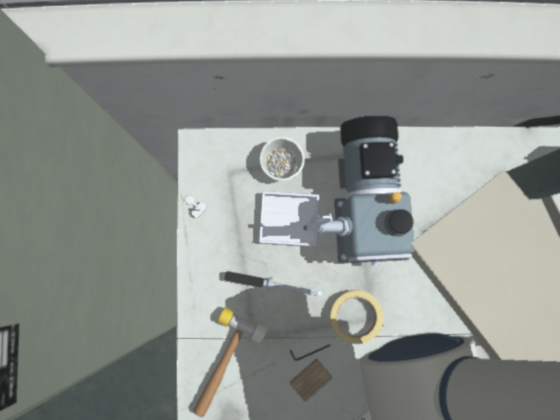

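The side view shows the pump at (370,220), the tube mouth and cover near (318,198), the tray at (288,265) and the dipstick from (232,312) to (343,312). In the top view the mouth is near (318,227) and the dipstick runs from (222,275) to (320,293). I'll zoom in next.

Run:
```python
import cv2,numpy as np
s=cv2.imread("pics/side0.png");t=cv2.imread("pics/top0.png")
a=cv2.resize(s[160:240,290:410],None,fx=6,fy=6,interpolation=cv2.INTER_CUBIC)
b=cv2.resize(t[185:305,210:360],None,fx=5,fy=5,interpolation=cv2.INTER_CUBIC)
c=cv2.resize(s[290:345,220:360],None,fx=5.5,fy=5.5,interpolation=cv2.INTER_CUBIC)
cv2.imwrite("pics/z1.png",a);cv2.imwrite("pics/z2.png",b);cv2.imwrite("pics/z3.png",c)
```

```text
(no output)
```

View pics/z1.png

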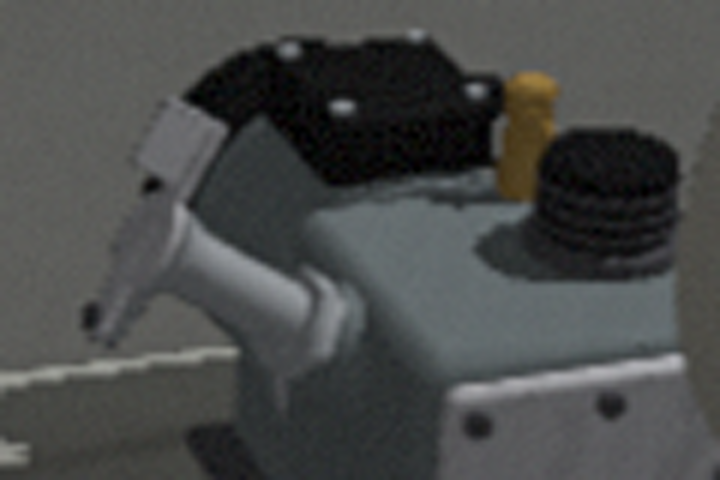

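View pics/z2.png

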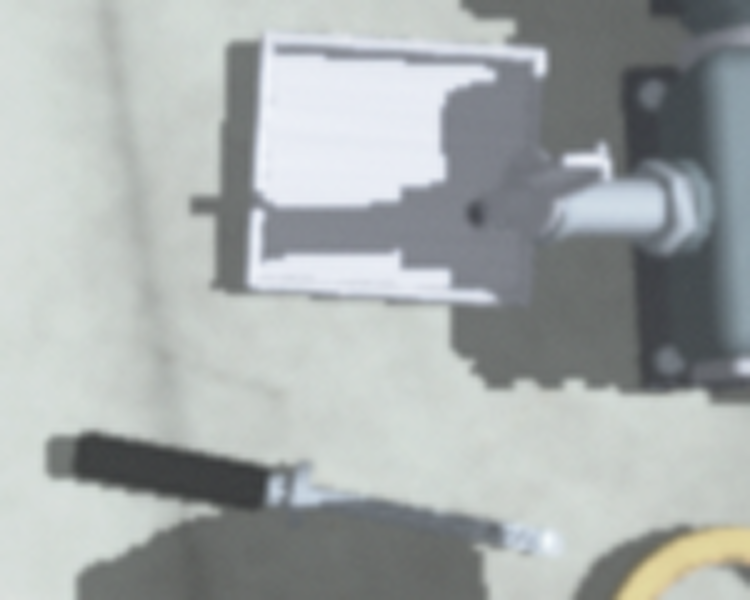

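View pics/z3.png

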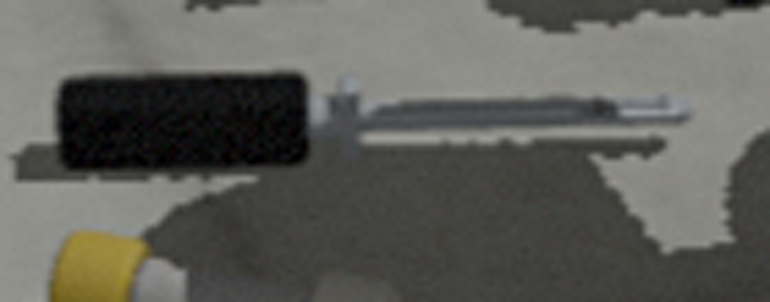

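```bash
cat > h.py <<'E'
import numpy as np, cv2
from rig import arm
C={n:arm.get_calibration(n) for n in("side","top")}
def ray(n,uv):
    c=C[n];K=np.array(c["intrinsics"]);T=np.array(c["cam_to_world"])
    p=((np.array(uv,float)-K[:2,2])/[K[0,0],K[1,1]])
    q=cv2.undistortPoints(np.array([[uv]],float),K,np.array([c["k1"],0,0,0.]))[0,0]
    d=T[:3,:3]@[q[0],q[1],1]; return T[:3,3],d/np.linalg.norm(d)
def plane(n,uv,z):
    o,d=ray(n,uv); return o+d*(z-o[2])/d[2]
def tri(a,b):
    A=np.zeros((3,3));B=np.zeros(3);R=[ray("side",a),ray("top",b)]
    for o,d in R:
        P=np.eye(3)-np.outer(d,d);A+=P;B+=P@o
    X=np.linalg.solve(A,B); return X,[np.linalg.norm((np.eye(3)-np.outer(d,d))@(X-o)) for o,d in R]
def proj(n,X):
    c=C[n];K=np.array(c["intrinsics"]);W=np.linalg.inv(np.array(c["cam_to_world"]))
    p,_=cv2.projectPoints(np.array(X,float).reshape(-1,1,3),cv2.Rodrigues(W[:3,:3])[0],W[:3,3],K,np.array([c["k1"],0,0,0.]));return p[:,0]
E
python3 - <<'E'
from h import *
t=cv2.imread("pics/top0.png");s=cv2.imread("pics/side0.png")
b=cv2.resize(t[110:270,290:430],None,fx=3.7,fy=3.7,interpolation=cv2.INTER_CUBIC)
cv2.imwrite("pics/z4.png",b)
b=cv2.resize(s[165:225,295:365],None,fx=9,fy=9,interpolation=cv2.INTER_CUBIC)
cv2.imwrite("pics/z5.png",cv2.convertScaleAbs(b,alpha=1.5))
b=cv2.resize(t[200:250,290:360],None,fx=11,fy=11,interpolation=cv2.INTER_CUBIC)
cv2.imwrite("pics/z6.png",b)
print("pivot",tri((290+92/6,160+317/6),(210+477/5,185+212/5)))
print("finS",tri((290+185/6,160+140/6),(210+590/5,185+160/5)))
# dipstick at z=.013
for nm,uv in [("gripL",(210+78/5,185+456/5)),("gripR",(210+268/5,185+488/5)),("tip",(210+555/5,185+542/5))]: print(nm,plane("top",uv,0.013))
for nm,uv in [("gripL",(220+62/5.5,290+120/5.5)),("gripR",(220+308/5.5,290+118/5.5)),("tip",(220+690/5.5,290+108/5.5))]: print(nm,plane("side",uv,0.013))
E
```

```text
pivot (array([0.45514777, 0.20390839, 0.13702746]), [np.float64(0.0013559861896264018), np.float64(0.00135598618962643)])
finS (array([0.46884115, 0.17115114, 0.18373627]), [np.float64(0.0005483374905152346), np.float64(0.0005483374905152429)])
gripL [0.37150593 0.35383864 0.013     ]
gripR [0.35841925 0.28007516 0.013     ]
tip [0.3362238  0.16895537 0.013     ]
gripL [0.37236528 0.3502471  0.013     ]
gripR [0.3560997  0.27808316 0.013     ]
tip [0.33377272 0.16487219 0.013     ]
```

View pics/z4.png

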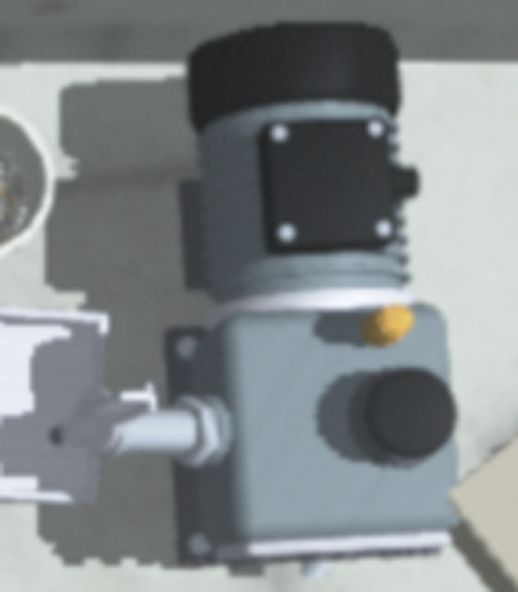

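View pics/z5.png

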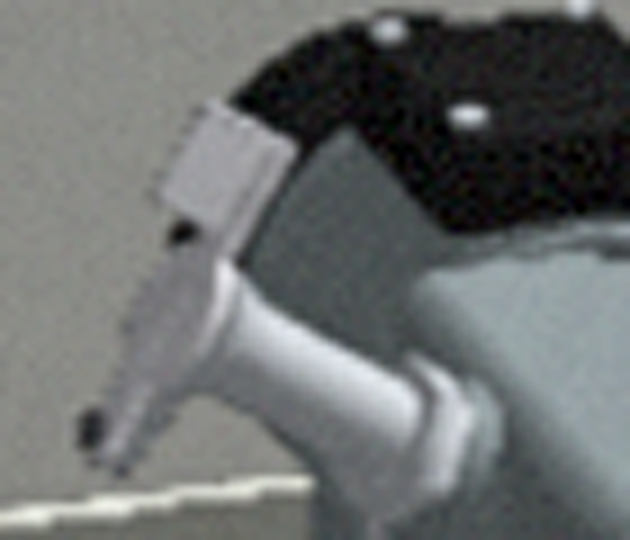

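View pics/z6.png

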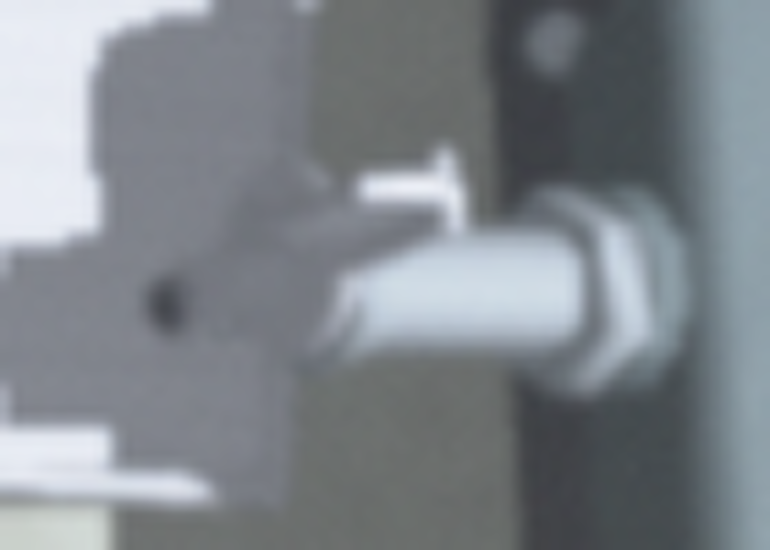

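Run:
```python
from h import *
f=lambda u,v:(290+u/3.7,110+v/3.7)
def ang(a,b,z):
    d=plane("top",f(*b),z)-plane("top",f(*a),z); return np.degrees(np.arctan2(d[1],d[0])),np.round(plane("top",f(*a),z),4)
print("bolts",ang((200,543),(187,348),.012))
print("box bolts L",ang((287,232),(279,133),.177),ang((384,229),(376,128),.177))
print("box bolts across -90",ang((287,232),(384,229),.177)[0]+90,ang((279,133),(376,128),.177)[0]+90)
print("endplate",ang((248,550),(447,540),.13)[0]+90)
print("case edge",ang((240,520),(225,320),.14))
g=lambda u,v:(290+u/11,200+v/11)
k=lambda u,v:(295+u/9,165+v/9)
# fin corners: side view quad outer-top, outer... 
print(tri(k(213,103),g(358,190)), tri(k(297,155),g(455,190)))
for p in [(.358,0)]: pass
# tray
h=lambda u,v:(210+u/5,185+v/5)
for c in [(265,35),(545,50),(530,303),(250,288)]: print("tray",np.round(plane("top",h(*c),.025),4))
print(proj("top",[[.455,.204,.137]]))
```

```text
bolts (np.float64(2.4335827881174756), array([0.4066, 0.1224, 0.012 ]))
box bolts L (np.float64(2.6465280593839458), array([0.5435, 0.1014, 0.177 ])) (np.float64(2.207716902936589), array([0.5445, 0.0568, 0.177 ]))
box bolts across -90 1.33230553615752 2.6610145138689916
endplate 1.9949388560531105
case edge (np.float64(2.774569779683261), array([0.4143, 0.1207, 0.14  ]))
(array([0.46637415, 0.17904153, 0.19856241]), [np.float64(0.0021259306266193817), np.float64(0.0021259306266193925)]) (array([0.46721155, 0.16242064, 0.18542265]), [np.float64(0.0029378717994534907), np.float64(0.002937871799453497)])
tray [0.5342 0.2794 0.025 ]
tray [0.5271 0.1702 0.025 ]
tray [0.4286 0.178  0.025 ]
tray [0.4356 0.2861 0.025 ]
[[306.1090414  227.67335518]]
```

```bash
cat >> h.py <<'E'
YAW=np.radians(2.4)
px=np.array([np.cos(YAW),np.sin(YAW),0]);py=np.array([-np.sin(YAW),np.cos(YAW),0]);ez=np.array([0,0,1.])
a35=np.radians(35)
zt=np.cos(a35)*py+np.sin(a35)*ez; yt=-np.sin(a35)*py+np.cos(a35)*ez; xt=-px
M0=np.array([.4557,.1853,.1575])
def fin(th,r=.055,h=.012,M=M0): return M-.027*yt+r*(np.cos(th)*yt-np.sin(th)*xt)+h*zt
def tang(th): return -np.sin(th)*yt-np.cos(th)*xt
def rot(y,z):
    y=y/np.linalg.norm(y);z=z/np.linalg.norm(z);return np.column_stack([np.cross(y,z),y,z])
E
python3 - <<'E'
from h import *
for n,roi in (("top",(215,262,60,40)),("side",(225,295,60,32))):
    im=cv2.imread(f"pics/{n}0.png");x,y,w,h=roi
    m=(im[y:y+h,x:x+w].max(2)<60).astype(np.uint8)
    nn,lab,st,ce=cv2.connectedComponentsWithStats(m);i=1+st[1:,4].argmax()
    cs,_=cv2.findContours((lab==i).astype(np.uint8),0,1);r=cv2.minAreaRect(max(cs,key=cv2.contourArea))
    b=cv2.boxPoints(r)+[x,y];b=b[np.argsort(b[:,0])];L=(b[0]+b[1])/2;R=(b[2]+b[3])/2
    P,Q=plane(n,L,.013),plane(n,R,.013);d=Q-P
    print(n,st[i],L,R,np.round(P,4),np.round(Q,4),np.round((P+Q)/2,4),np.linalg.norm(d),np.degrees(np.arctan2(-d[0],-d[1])))
# overlay predicted pts
pts={"mouth":M0,"piv":M0-.027*yt+.004*zt,"fin.2":fin(.2),"fin0":fin(0),"fin1.5":fin(1.5),"ax50":M0-.05*zt}
for k,p in pts.items(): print(k,np.round(p,4),np.round(proj("side",p)[0],1),np.round(proj("top",p)[0],1))
# IK
ys=[("+x",px),("-x",-px)]
for nm,y in ys:
    Rd=rot(y,np.array([0,0,-1.]))
    print(nm,"down push",arm.solve_ik(fin(.2)+[-.03,0,0],Rd),"hi",arm.solve_ik(fin(.2)+[-.03,0,.12],Rd))
    th=np.radians(11.3);sx=np.array([-np.sin(th),-np.cos(th),0]);syl=np.array([np.cos(th),-np.sin(th),0])*np.sign(y[0])
    print(" grasp",arm.solve_ik([.364,.3125,.004],rot(syl,np.array([0,0,-1.]))))
    Ri=rot(y,-yt)
    for s in (0.0,.14): print(" ins",s,arm.solve_ik(M0+(.05+s)*zt-.009*yt,Ri))
    print(" hold",arm.solve_ik([.48,.36,.24],Rd))
E
```

```text
Traceback (most recent call last):
ValueError: attempt to get argmax of an empty sequence
```

```bash
cat > a.py <<'E'
from h import *
for n,roi,thr in (("top",(215,262,54,40),85),("side",(225,295,60,32),45)):
    im=cv2.imread(f"pics/{n}0.png");x,y,w,h=roi
    g=im[y:y+h,x:x+w].max(2)
    print(n,np.percentile(g,[0,5,10,20,30,50]))
    m=(g<thr).astype(np.uint8)
    nn,lab,st,ce=cv2.connectedComponentsWithStats(m);i=1+st[1:,4].argmax()
    cs,_=cv2.findContours((lab==i).astype(np.uint8),0,1);r=cv2.minAreaRect(max(cs,key=cv2.contourArea))
    b=cv2.boxPoints(r)+[x,y];b=b[np.argsort(b[:,0])];L=(b[0]+b[1])/2;R=(b[2]+b[3])/2
    P,Q=plane(n,L,.013),plane(n,R,.013);d=Q-P
    print(n,st[i],L,R,np.round(P,4),np.round(Q,4),np.round((P+Q)/2,4),np.linalg.norm(d),np.degrees(np.arctan2(-d[0],-d[1])))
pts={"mouth":M0,"piv":M0-.027*yt+.004*zt,"fin.2":fin(.2),"fin0":fin(0),"fin1.5":fin(1.5),"ax50":M0-.05*zt}
for k,p in pts.items(): print(k,np.round(p,4),np.round(proj("side",p)[0],1),np.round(proj("top",p)[0],1))
ik=lambda p,R:(lambda q:None if q is None else np.round(q,1).tolist())(arm.solve_ik(p,R))
for nm,y in [("+x",px),("-x",-px)]:
    Rd=rot(y,np.array([0,0,-1.]))
    print(nm,"push",ik(fin(.2)+[-.03,0,0],Rd),"hi",ik(fin(.2)+[-.03,0,.12],Rd))
    th=np.radians(11.3);syl=np.array([np.cos(th),-np.sin(th),0])*np.sign(y[0])
    print(" grasp",ik(np.array([.364,.3125,.004]),rot(syl,np.array([0,0,-1.]))))
    Ri=rot(y,-yt)
    for s in (0.0,.14): print(" ins",s,ik(M0+(.05+s)*zt-.009*yt,Ri))
    print(" hold",ik(np.array([.48,.36,.24]),Rd))
E
python3 a.py
```

```text
top [ 60.   65.   67.  103.8 109.  187. ]
top [ 10  10  38  15 321] [224.75       275.25000048] [262.05769348 282.71153927] [0.3734 0.3555 0.013 ] [0.3582 0.2831 0.013 ] [0.3658 0.3193 0.013 ] 0.07397812397650311 11.797304054193543
side [ 0.  9. 13. 18. 23. 70.]
side [  6   9  45  17 738] [231. 312.] [275. 312.] [0.372  0.3508 0.013 ] [0.3551 0.28   0.013 ] [0.3636 0.3154 0.013 ] 0.07274493818188936 13.42642182686253
mouth [0.4557 0.1853 0.1575] [315.1 201.1] [317.9 226.2]
piv [0.4549 0.204  0.1377] [304.5 212.6] [306.1 227.7]
fin.2 [0.4669 0.1802 0.1864] [316.5 182.9] [322.4 218. ]
fin0 [0.456  0.1791 0.1873] [319. 185.] [323.3 224.6]
fin1.5 [0.5095 0.2107 0.1455] [293.1 195.4] [302.  195.8]
ax50 [0.4574 0.1444 0.1288] [336.6 212.6] [339.8 226.3]
+x push [15.2, 18.1, 100.0, -0.0, 61.9, 12.8] hi [15.2, 10.7, 89.4, -0.0, 79.8, 12.8]
 grasp [33.5, 36.1, 108.8, -0.0, 35.1, 44.8]
 ins 0.0 [-3.8, 23.6, 106.1, 40.4, 61.6, -29.5]
 ins 0.14 [10.3, 17.9, 98.4, 39.1, 64.2, -9.8]
 hold [31.2, 24.9, 78.7, -0.0, 76.4, 28.8]
-x push [15.2, 18.1, 100.0, -0.0, 61.9, -167.2] hi [15.2, 10.7, 89.4, -0.0, 79.8, -167.2]
 grasp [33.5, 36.1, 108.8, -0.0, 35.1, -135.2]
 ins 0.0 [-3.8, 23.6, 106.1, 40.4, 61.6, 150.5]
 ins 0.14 [10.3, 17.9, 98.4, 39.1, 64.2, 170.2]
 hold [31.2, 24.9, 78.7, -0.0, 76.4, -151.2]
```

```bash
cat > b.py <<'E'
from h import *
import sys
print(np.round(proj("top",[fin(.2,.068,.0015),fin(.1,.068,.0015),fin(0,.068,.0015),fin(.2,.066,.02),fin(.2,.044,.02)]),1).tolist())
Rd=rot(px,np.array([0,0,-1.]))
def tcp(th):
    k=np.clip(th/1.4,0,1)
    P=fin(th,.059)-.002*tang(th)+ (1-k)*np.array([0,.006,-.003])+k*.002*zt
    return P-np.array([.0135,.016*np.clip(th/.6,0,1),0])
if __name__=="__main__":
    q0=arm.current_joint_positions()
    a=np.radians(-70);up=arm.solve_ik([.36*np.cos(a),.36*np.sin(a),.32],arm.current_tool_rot())
    print("up",up)
    P0=tcp(-.35)+[0,0,.0]
    qp=arm.solve_ik(P0+[0,0,.10],Rd);print("pre",np.round(qp,1))
    q2=np.array(up);q2[0]=10;q2[5]=qp[5]
    for th in np.linspace(-.35,1.5,8): 
        print(round(th,2),np.round(tcp(th),3),np.round(arm.solve_ik(tcp(th),Rd),1))
    arm.move_joints(up);print(arm.current_t())
    arm.move_joints(q2);print(arm.current_t())
    arm.grip(0.0);print(arm.current_t(),arm.current_width())
    arm.move_joints(qp);print(arm.current_t(),arm.current_force())
    for n in("side","top"): cv2.imwrite(f"pics/{n}1.png",arm.snapshot(n)[:,:,::-1])
E
python3 b.py
```

```text
[[332.2, 215.7], [332.9, 219.7], [333.3, 223.8], [322.9, 215.9], [314.6, 220.0]]
up [-7.95316362e+01 -3.60547893e-01  1.00019804e+02  2.17157096e-03
  8.04029171e+01 -5.73527752e+00]
pre [16.2 10.6 93.2 -0.  76.2 13.8]
-0.35 [0.42  0.184 0.184] [ 16.2  17.2 101.9  -0.   60.9  13.8]
-0.09 [0.436 0.183 0.187] [ 15.5  18.  100.   -0.   62.   13.1]
0.18 [0.451 0.178 0.188] [14.5 18.9 98.3 -0.  62.7 12.1]
0.44 [0.466 0.173 0.185] [13.5 20.  97.  -0.  63.  11.1]
0.71 [0.479 0.173 0.179] [13.2 21.4 95.8 -0.  62.8 10.8]
0.97 [0.489 0.18  0.171] [13.6 22.9 94.8 -0.  62.3 11.2]
1.24 [0.497 0.187 0.16 ] [14.2 24.3 94.2 -0.  61.4 11.8]
1.5 [0.5   0.195 0.148] [14.9 25.7 94.2 -0.  60.2 12.5]
1.2083
3.425
4.7917 0.0004843102759427193
5.3083 [ 0.44749139 -0.35274218  0.26101074]
```

View pics/side1.png

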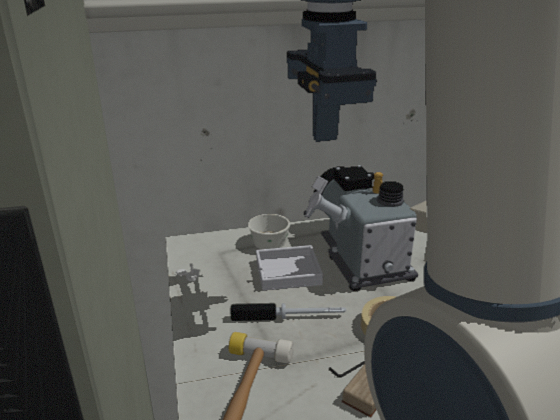

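View pics/top1.png

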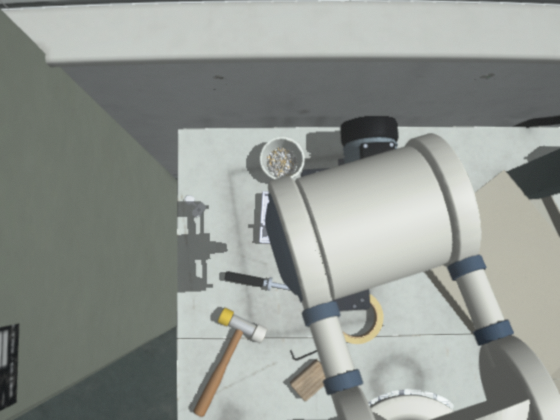

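The side view shows the closed fingers hanging above the cover, with tips at about (325,140). The arm hides the mouth from the top camera. Next I descend beside the fin and sweep it.

Run:
```python
from b import *
arm.move_l(tcp(-.35),Rd,feed=.15); print(arm.current_t(),np.round(arm.current_force(),2))
cv2.imwrite("pics/side2.png",arm.snapshot("side")[:,:,::-1])
for th in (0.0,.3,.6,.9,1.2,1.5):
    arm.move_l(tcp(th),Rd,feed=.08); print(th,arm.current_t(),np.round(arm.current_force(),2))
im=arm.snapshot("side")[:,:,::-1]; cv2.imwrite("pics/side3.png",im)
cv2.imwrite("pics/side3z.png",cv2.resize(im[150:230,270:390],None,fx=6,fy=6,interpolation=cv2.INTER_CUBIC))
```

```text
[[332.2, 215.7], [332.9, 219.7], [333.3, 223.8], [322.9, 215.9], [314.6, 220.0]]
6.225 [ 0.32 -0.04 -0.11]
0.0 6.6833 [-0.6  -0.25 -0.68]
0.3 7.0667 [-0.17 -0.24  0.25]
0.6 7.4333 [-0.18 -0.2   0.11]
0.9 7.7917 [-0.21 -0.22  0.35]
1.2 8.15 [ 0.02 -0.56  0.9 ]
1.5 8.5083 [ 0.67 -0.17  0.66]
```

View pics/side3z.png

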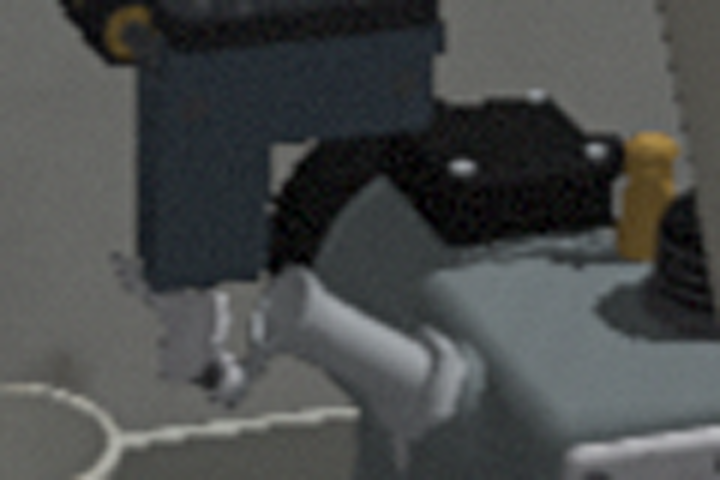

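View pics/side2.png

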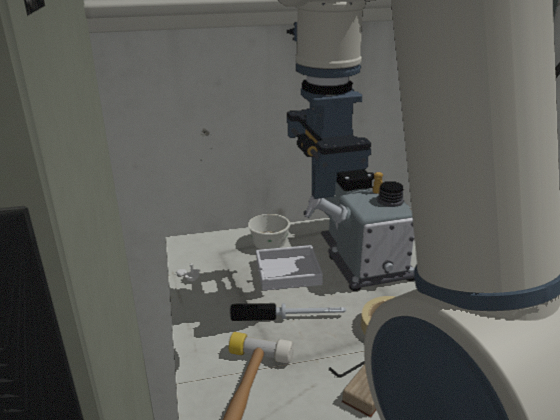

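The zoomed side view shows the mouth clear at (295,300) in the crop, with the cover hanging under the finger at (195,340). I'll push a little more, retreat, and look from both cameras.

Run:
```python
from b import *
p=tcp(1.5)+.004*tang(1.5)
arm.move_l(p,Rd,feed=.05); print(arm.current_t(),np.round(arm.current_force(),2))
arm.move_l(p+[-.01,-.005,.05],Rd,feed=.15)
arm.move_l(p+[-.01,-.005,.11],Rd,feed=.25)
a=np.radians(11.7);sy=np.array([np.cos(a),-np.sin(a),0]);Rg=rot(sy,np.array([0,0,-1.]))
arm.move_to([.364,.3143,.12],Rg);print(arm.current_t())
arm.grip(.05);print(arm.current_t(),np.round(arm.current_joint_positions(),1))
for n,(x,y) in (("side",(270,150)),("top",(280,180))):
    im=arm.snapshot(n)[:,:,::-1]; cv2.imwrite(f"pics/{n}4.png",im)
    cv2.imwrite(f"pics/{n}4z.png",cv2.resize(im[y:y+80,x:x+120],None,fx=6,fy=6,interpolation=cv2.INTER_CUBIC))
```

```text
[[332.2, 215.7], [332.9, 219.7], [333.3, 223.8], [322.9, 215.9], [314.6, 220.0]]
8.8083 [-3.38 -6.86 13.53]
10.5833
11.4583 [ 33.7  24.2 103.4  -0.   52.3  45.4]
```

View pics/side4.png

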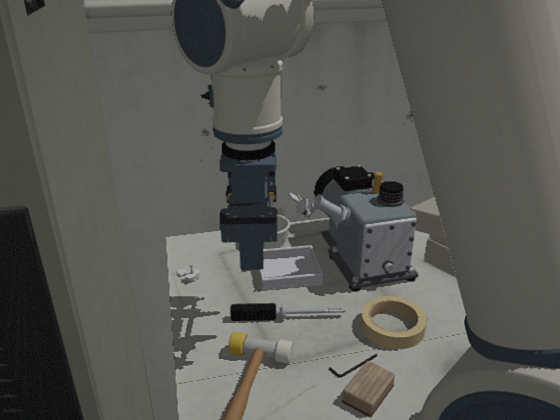

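View pics/side4z.png

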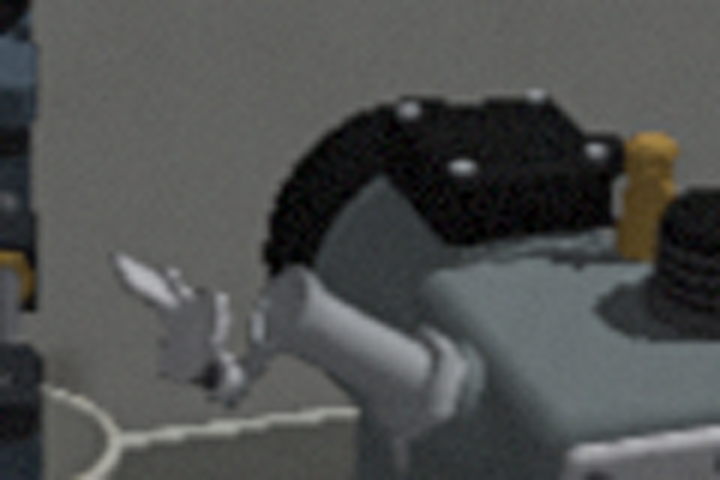

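View pics/top4.png

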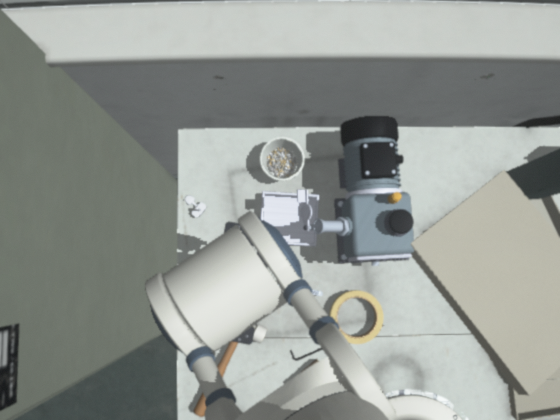

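View pics/top4z.png

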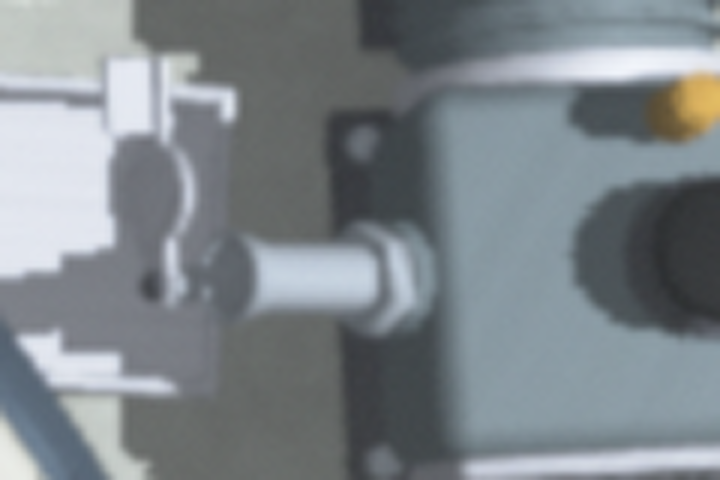

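Run:
```python
from h import *
s=cv2.imread("pics/side4.png");t=cv2.imread("pics/top4.png")
a=cv2.resize(s[185:225,300:350],None,fx=14,fy=14,interpolation=cv2.INTER_NEAREST)
b=cv2.resize(t[205:245,305:355],None,fx=14,fy=14,interpolation=cv2.INTER_NEAREST)
cv2.imwrite("pics/z7.png",cv2.convertScaleAbs(a,alpha=1.5));cv2.imwrite("pics/z8.png",b)
for a,b in [((318.7,200.5),(318.8,226.2)),((318,200.5),(319.3,226.2))]:print(tri(a,b))
print(plane("top",(318.8,226.2),.158),plane("side",(318.7,200.5),.158))
```

```text
(array([0.45498944, 0.18152064, 0.15836253]), [np.float64(0.002419629956875575), np.float64(0.002419629956875508)])
(array([0.45525715, 0.18164126, 0.15828926]), [np.float64(0.0014088573567232593), np.float64(0.0014088573567233302)])
[0.45566118 0.18382594 0.158     ] [0.45531392 0.17888498 0.158     ]
```

View pics/z7.png

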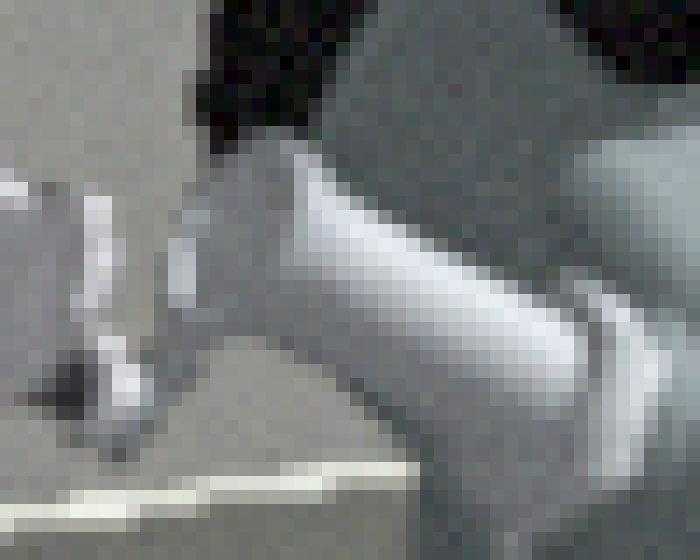

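View pics/z8.png

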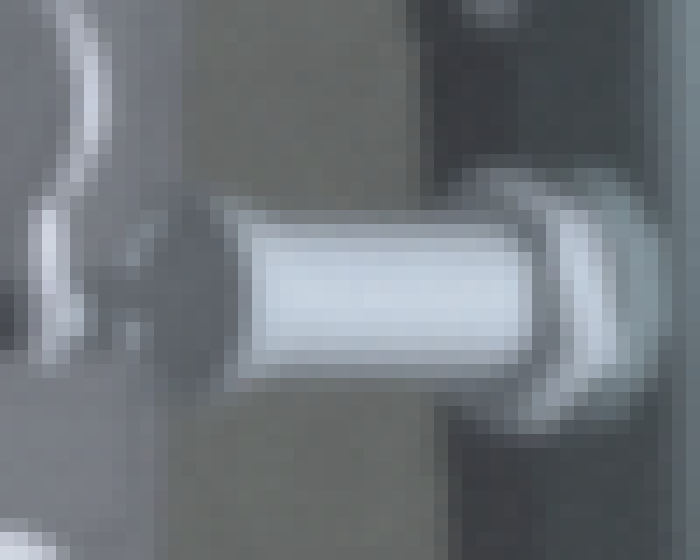

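Run:
```python
from h import *
a,b=(316.1,202.9),(318.1,225.6)
print(tri(a,b)); print(plane("top",b,.158),plane("side",a,.158))
# pivot & cover in new pics: end disc fin
print(tri((270+208/6-.4,150+375/6-.4),(280+150/6-.4,180+287/6-.4)))
# tube axis in side: midline points -> direction check
for s_ in (.02,.05): print(proj("side",M0-s_*zt),proj("top",M0-s_*zt))
```

```text
(array([0.45687574, 0.1837912 , 0.15311825]), [np.float64(0.0007949371120074837), np.float64(0.000794937112007559)])
[0.45669449 0.18499389 0.158     ] [0.44765709 0.18583904 0.158     ]
(array([0.45503471, 0.20563885, 0.13875756]), [np.float64(0.0011162811996541062), np.float64(0.0011162811996540992)])
[[323.79872863 205.7436589 ]] [[326.83185178 226.23243923]]
[[336.57437137 212.59680874]] [[339.79974011 226.26269056]]
```

Run:
```python
from h import *
a=np.radians(11.7);sy=np.array([np.cos(a),-np.sin(a),0]);Rg=rot(sy,np.array([0,0,-1.]))
P=np.array([.364,.3143,.0035])
arm.move_l(P,Rg,feed=.12);print(arm.current_t(),np.round(arm.current_force(),1))
arm.grip(0.01);print(arm.current_t(),arm.current_width(),np.round(arm.current_force(),1))
arm.move_l(P+[0,0,.15],Rg,feed=.15);print(arm.current_t(),arm.current_width(),np.round(arm.current_force(),1))
for n in("side","top"): cv2.imwrite(f"pics/{n}5.png",arm.snapshot(n)[:,:,::-1])
```

```text
12.675 [-0.9 -0.   0.7]
13.2667 0.017530433243804853 [-0.1  0.2  5.5]
14.4167 0.017982020112860903 [ 0.2 -0.3 -1.7]
```

View pics/side5.png

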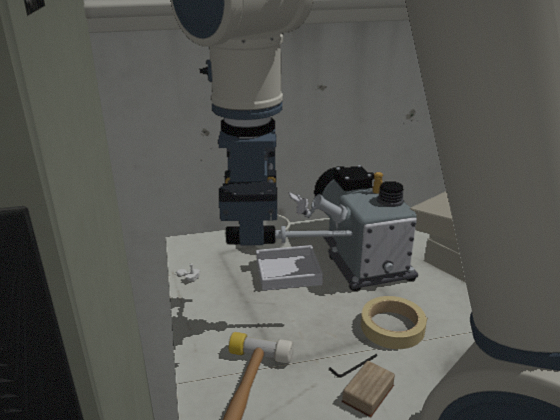

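View pics/top5.png

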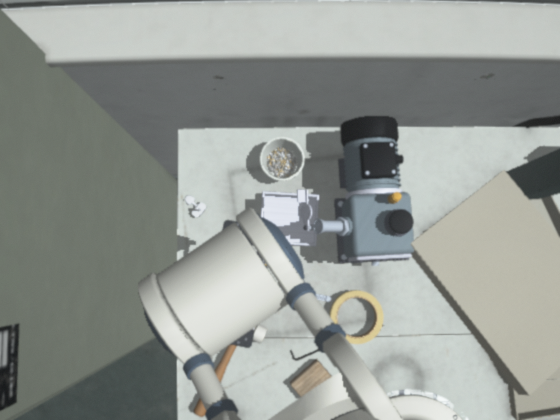

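The side view shows the stick held level in the gripper: grip from (226,236) to (275,236), tip at about (351,233). I'll compare that with the prediction.

Run:
```python
from h import *
R=arm.current_tool_rot();p=arm.current_ee_pos();sx=-R[:,0] if R[1,0]>0 else R[:,0]
print(p,sx)
for d in (.046,.05,.054):
  ax=p-R[:,2]*.0095
  print(d,[np.round(proj("side",ax+sx*(d+k))[0],1).tolist() for k in(-.091,-.015,-.003,.101)])
im=cv2.imread("pics/side5.png")
cv2.imwrite("pics/z9.png",cv2.resize(im[215:255,215:360],None,fx=5.5,fy=5.5,interpolation=cv2.INTER_NEAREST))
```

```text
[0.36357764 0.31400688 0.1527054 ] [-0.20280295 -0.97921892  0.00112422]
0.046 [[221.2, 234.6], [271.3, 233.7], [279.2, 233.6], [347.4, 232.4]]
0.05 [[223.9, 234.6], [274.0, 233.7], [281.9, 233.5], [350.1, 232.3]]
0.054 [[226.5, 234.5], [276.6, 233.6], [284.5, 233.5], [352.7, 232.3]]
```

View pics/z9.png

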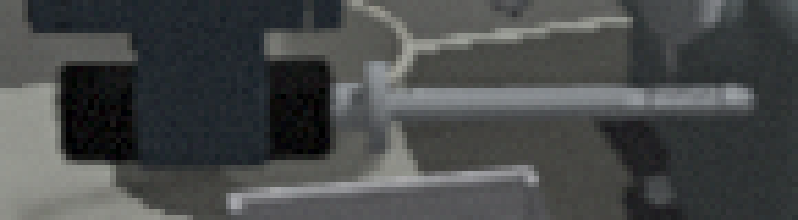

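```bash
cat >> h.py <<'E'
M=np.array([.4562,.1850,.158]); D=.0515
Ri=rot(px,-yt)
def ins(s,off=(0,0)): return M+(D+s)*zt-.0095*yt+off[0]*xt+off[1]*yt
E
python3 - <<'E'
from h import *
p=arm.current_ee_pos();R=arm.current_tool_rot()
for s in (.131,.06,0): print(s,np.round(ins(s),3),np.round(arm.solve_ik(ins(s),Ri),1))
arm.move_l(p+[0.02,.05,.10],R,feed=.25)
arm.move_to(ins(.15),Ri); print(arm.current_t(),np.round(arm.current_joint_positions(),1))
arm.move_l(ins(.112),Ri,feed=.1);arm.sleep(.2)
print(arm.current_t(),np.round(arm.current_force(),1),np.round(arm.current_ee_pos()-ins(.112),4),arm.current_width())
for n in("side","top"): cv2.imwrite(f"pics/{n}6.png",arm.snapshot(n)[:,:,::-1])
im=cv2.imread("pics/side6.png");cv2.imwrite("pics/z10.png",cv2.resize(im[130:230,210:370],None,fx=5,fy=5,interpolation=cv2.INTER_CUBIC))
ax=lambda k:M+(.112-k)*zt
print([np.round(proj("side",ax(k))[0],1).tolist() for k in(-.091,-.015,-.003,.101)])
E
```

```text
0.131 [0.45  0.34  0.255] [  9.6  18.2  98.9  39.2  64.1 -10.9]
0.06 [0.452 0.282 0.214] [  2.5  20.6 103.3  40.2  62.8 -21. ]
0 [0.454 0.233 0.18 ] [ -3.6  23.5 106.   40.4  61.7 -29.3]
16.0917 [11.5 17.7 97.6 38.8 64.5 -8.1]
16.825 [ 0.1 -0.2 -0.6] [0.     0.0005 0.0004] 0.017588560539769198
[[215.2, 147.0], [255.2, 168.5], [261.2, 171.7], [310.3, 198.0]]
```

View pics/z10.png

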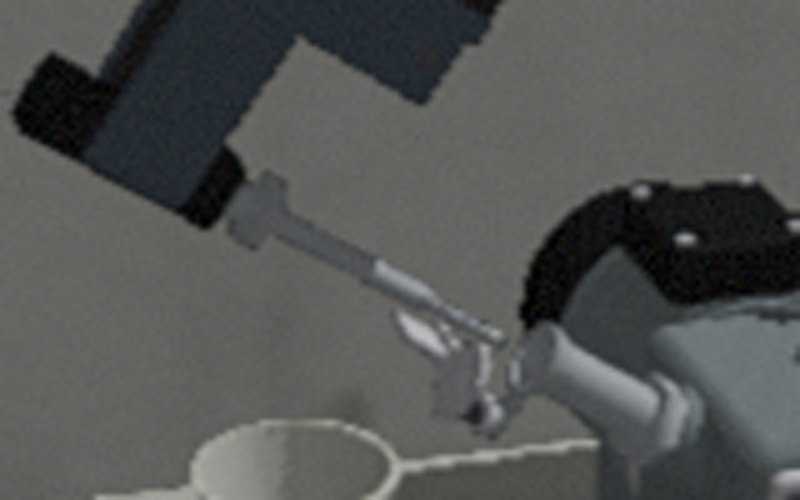

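View pics/top6.png

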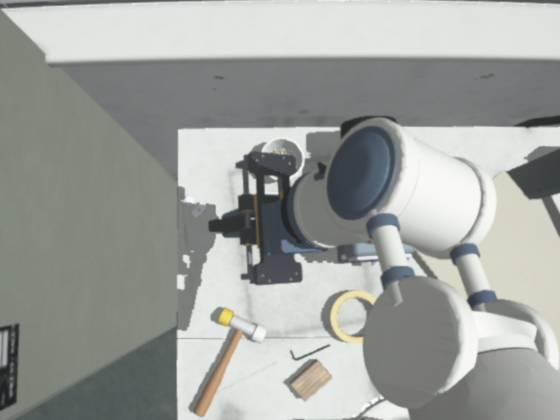

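The tip is about 11 mm from the mouth at (310,198). Its line extended meets the rim centre at (316,202.6) to within about 1 px, so I'll insert with force checks.

```bash
cat > ins.py <<'E'
from h import *
off=np.array([0,-.0007]);s=.112
while s>-.006:
    step=.012 if s>.02 else .003
    s-=step
    arm.move_l(ins(s,off),Ri,feed=.08 if step>.005 else .03)
    f=arm.current_force();fl=np.array([f@xt,f@yt,f@zt])
    e=(arm.current_ee_pos()-ins(s,off));
    print(round(s,3),round(arm.current_t(),2),np.round(fl,1),"err mm",np.round([1e3*e@xt,1e3*e@yt,1e3*e@zt],1),np.round(off*1e3,1),round(arm.current_width()*1e3,2),flush=True)
    if np.hypot(*fl[:2])>25 or fl[2]>(18 if s<.02 else 10): print("stop");break
    off=off+np.clip(fl[:2]*1e-4,-.0008,.0008)
E
python3 ins.py
```

```text
0.1 17.23 [-0.1 -1.2 -0.3] err mm [ 0.  -0.  -0.2] [ 0.  -0.7] 18.01
0.088 17.52 [ 0.  -0.5 -0.1] err mm [-0.1  0.  -0.1] [-0.  -0.8] 17.7
0.076 17.82 [ 0.1 -1.2 -0.4] err mm [-0.  0. -0.] [-0.  -0.9] 17.64
0.064 18.12 [-1.1 -0.3 -1.1] err mm [-0.  0.  0.] [ 0. -1.] 17.76
0.052 18.43 [ 0.  -0.  -0.2] err mm [-0.  0.  0.] [-0.1 -1. ] 17.87
0.04 18.73 [ 0.6 -1.1 -0.2] err mm [-0.  0.  0.] [-0.1 -1. ] 17.89
0.028 19.02 [-0.6 -0.4 -0.9] err mm [0. 0. 0.] [-0.  -1.1] 17.99
0.016 19.32 [ 0.3 -0.9 -0.3] err mm [-0.  0.  0.] [-0.1 -1.2] 18.09
0.013 19.57 [-0.5 -1.3 -0.7] err mm [-0.   0.   0.1] [-0.1 -1.3] 17.87
0.01 19.82 [ 0.1 -0.6  0.2] err mm [-0.  -0.  -0.1] [-0.1 -1.4] 17.78
0.007 20.07 [-0.7 -1.3  0.3] err mm [ 0.  -0.  -0.1] [-0.1 -1.4] 17.57
0.004 20.32 [ 0.5 -0.  -0.7] err mm [-0.  -0.  -0.2] [-0.2 -1.6] 17.57
0.001 20.57 [-0.2 -1.3 -0.9] err mm [ 0.  -0.  -0.1] [-0.1 -1.6] 17.65
-0.002 20.82 [ 1.1  2.2 10.1] err mm [-0.1  0.1  0.8] [-0.2 -1.7] 17.99
-0.005 21.07 [-0.8  1.8 29.4] err mm [-0.2  0.3  2.8] [-0.  -1.5] 17.71
stop
```

Run:
```python
from h import *
im=arm.snapshot("side")[:,:,::-1];cv2.imwrite("pics/side7.png",im)
cv2.imwrite("pics/z11.png",cv2.resize(im[130:230,240:400],None,fx=5,fy=5,interpolation=cv2.INTER_CUBIC))
print(arm.current_t(),arm.current_force()@zt,(arm.current_ee_pos()-M)@zt-D)
```

```text
21.125 30.523701753907744 -0.0022199189221036794
```

View pics/z11.png

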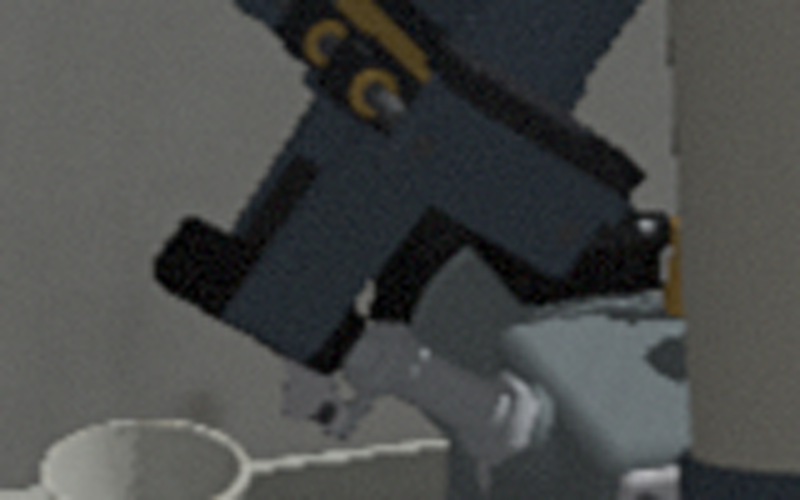

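The collar is on the mouth at a firm 30 N stop. Now I draw it out and go to the reading pose.

Run:
```python
from h import *
off=np.array([0,-.0015])
Rd=rot(px,np.array([0,0,-1.]))
H=np.array([.482,.235,.25])+(.101+D)*py-[0,0,.0095]
print(H,arm.solve_ik(H,Rd))
arm.move_l(ins(-.0015,off),Ri,feed=.03)
for s in (.01,.06,.11,.16):
    arm.move_l(ins(s,off),Ri,feed=.12)
    f=arm.current_force();print(s,round(arm.current_t(),2),np.round([f@xt,f@yt,f@zt],1),arm.current_width())
im=arm.snapshot("side")[:,:,::-1];cv2.imwrite("pics/side8.png",im)
arm.move_l(H+[0,0,.04],Rd,feed=.08)
arm.move_l(H,Rd,feed=.05);arm.sleep(.5)
print(arm.current_t(),np.round(arm.current_ee_pos(),4),np.round(arm.current_force(),1),arm.current_width())
for n in("side","top"): cv2.imwrite(f"pics/{n}9.png",arm.snapshot(n)[:,:,::-1])
im=cv2.imread("pics/side9.png");cv2.imwrite("pics/z12.png",cv2.resize(im[130:290,180:360],None,fx=4.4,fy=3.7,interpolation=cv2.INTER_CUBIC))
a=np.array(arm.current_ee_pos())+[0,0,.0095]
for d in(.0485,.0515,.0545):print(d,[np.round(proj("side",a-py*(d+k))[0],1).tolist() for k in(-.091,-.015,-.003,.101)])
```

```text
[0.47561396 0.38736623 0.2405    ] [ 3.35854359e+01  2.59985912e+01  7.67539979e+01 -2.54444375e-14
  7.72474109e+01  3.11854359e+01]
0.01 21.64 [-0.2 -0.6 -1.7] 0.017985693017142472
0.06 22.21 [ 0.3 -1.3 -0.4] 0.017690513591331756
0.11 22.77 [ 1.1 -1.1 -1.2] 0.01789463356300795
0.16 23.34 [-0.8 -0.4 -1.2] 0.017993395815275717
25.725 [0.4756 0.3874 0.2406] [ 0.2  0.1 -0.7] 0.01803368897947207
0.0485 [[164.6, 160.4], [212.4, 155.3], [219.8, 154.6], [281.6, 148.0]]
0.0515 [[166.5, 160.2], [214.3, 155.1], [221.6, 154.4], [283.4, 147.9]]
0.0545 [[168.5, 160.0], [216.1, 154.9], [223.4, 154.2], [285.1, 147.7]]
```

View pics/side9.png

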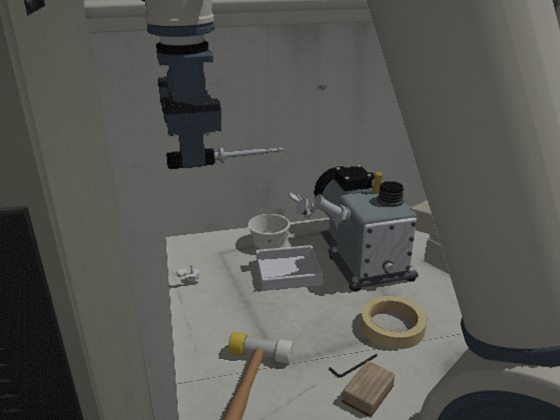

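View pics/z12.png

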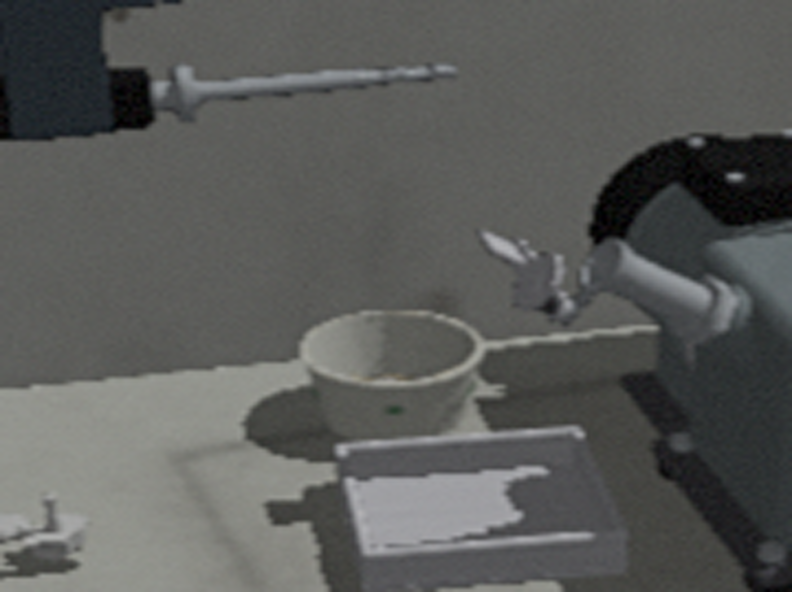

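View pics/top9.png

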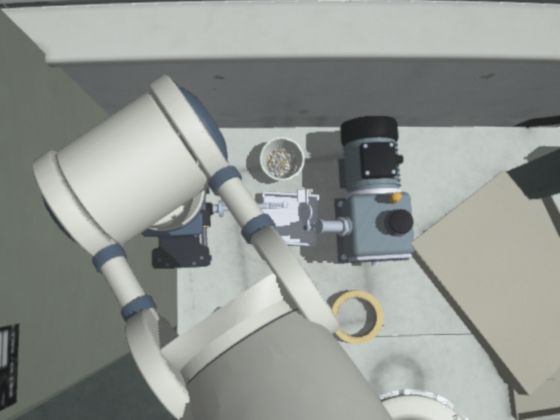

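The side view shows the tip at (283,148.5) against a predicted (283.4,147.9), level to about 0.3°. The cover is still aside, and the tray, cup and machine head have not moved. I'm handing in.

Run:
```python
from h import *
print(arm.current_t(),np.abs(arm.current_dq()).max(),np.round(arm.current_force(),1),arm.current_width())
arm.sign_off()
```

```text
25.825 0.08206881486836523 [ 0.6  0.3 -1.3] 0.017790285573494227
the job is handed in; nothing more can be done
```

I carried out all the steps in the order asked and handed the job in at 25.8 s, with the gripper still holding the dipstick. The system reports no verdict.

- **Cover:** I swung it aside with the closed, empty gripper until it met its stop (about 15 N). Later pictures show it still aside.
- **Dipstick:** I picked it up by the grip. It went down the tube with almost no side force until the collar stopped on the mouth at about 30 N, then came right out with no sign of slipping.
- **Reading pose:** The stick is held level to about 0.3° by the side picture, with its tip about 0.25 m above the bench over the tray. The marked flat faces up, judged from how it was gripped; I did not see the marks directly.
- **Final state:** At hand-in the arm was still, the grip was 17.8 mm wide, and the wrist force was about 1.5 N, so nothing suggests contact. The tray, screw cup and machine head look unmoved by eye in the pictures.

**Checks that disagreed:** the two cameras put the dipstick grip about 4 mm apart along its length. Estimates of the mouth differed by a few millimetres, with one putting it 5 mm too low. I used averages and the given 158 mm height, and the insertion forces confirmed the fit. The top camera was mostly blocked by the arm at the end, so the last tip check comes from the side view and arm readings.

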